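# Fit the lamp module and hold the light shutter open at the flag

### The job

Plug the finned lamp module into the rectangular socket of the light source and push it fully home. Then pull the spring-loaded shutter handle out until its pointer stands opposite the small flag on the scale arm, and keep holding it there: the program finishes while the gripper still holds the handle at the flag, with the lamp module seated. Do not shift the flag, and leave the canister, the eyepiece and the timer where they are.

Things in the scene. Friction and masses are not known exactly. Their poses are not given: they have to be found in the camera images.
- light_source: Grey box, 120 (x) x 200 (y) x 40 mm high, bolted down; origin at the centre of its underside, x to its back, y to its left, z up. Lamp socket in the top of the right half (-y); round light port (60 mm across, 14 mm high) on the left half; shutter bar and scale arm come out of the front (-x) face, the arm 114 mm long, its top 24 mm up.
- socket (a point): Centre of the mouth of the lamp socket, in the top face of the light source (40 mm above the worktop), axes as the light source. The hole is rectangular, 36 mm along x by 28 mm along y, 22 mm deep, with a small chamfer at the mouth: 1 mm play on each side of the plug.
- lamp_module: Loose module standing upright on its plug, about 120 g: black rectangular plug 34 (x) x 26 (y) x 20 mm high, tapered foot; above it an aluminium head 46 (x) x 36 (y) mm, 20 to 50 mm above the origin, cooling fins on top (to 58 mm). Origin at the centre of the plug's underside, z up. Fully home, the head rests on the box's top, plug 20 mm deep; it fits either way round (half turn).
- shutter_bar: Bar with handle, slides along the box's x, pulls out to -x by up to 65 mm. Grey upright handle 14 (x) x 26 (y) mm, 10 to 84 mm up, on the end of a steel bar (14 to 26 mm up). Origin at worktop level under the handle, 50 mm before the front face when closed; axes as the box. Spring: 3.5 N closed, plus 100 N/m (6 to 9 N at the flag); it springs shut when let go.
- handle (a point): Place to grip the handle: on its centre line, 62 mm above the worktop.
- pointer (a point): Tip of the thin steel pointer that sticks out from the handle's left (+y) side, 33 mm to the left of the handle's centre line and at the same x as it, 28 mm above the worktop.
- mark (a point): Middle, along x, of the index flag's inner edge: a 10 mm wide (along x) aluminium saddle with a tooth, 37 mm high, on the scale arm, which runs parallel to the bar 40 mm to its left; axes as the box. Stiff (10 N), set beforehand 25 to 55 mm in front of the closed pointer. The pointer is at the flag when it stands within the flag's width: same x in the box's frame, +-5 mm.
- canister: Black objective canister, 38 mm across, 60 mm high, loose bystander; origin at the centre of its underside.
- eyepiece: Black spare eyepiece on its end, 34 mm across, 42 mm high, loose bystander; origin at the centre of its underside.
- timer: Flat bench timer, 59 x 72 x 20 mm, loose bystander; origin at the centre of its underside.
There are look-alikes about, which are no part of the job. Of the things that look like the lamp_module, the smallest one is meant.

How it is judged:
On the way, in this order (a step that is already met when the one before it is completed fails the run):
1. the lamp module is fully home in the socket (z of lamp_module in the frame of socket below -0.0175 m and horizontal distance between lamp_module and socket below 0.004 m and angle between lamp_module's own z axis and vertical below 0.08 rad), for 0.2 s.
2. the shutter handle is pulled out until the pointer is at the flag (x of pointer in the frame of mark between -0.005 and 0.005 m and contact force between the fingers and shutter_bar above 2 N), for 0.3 s.
At the end, for the whole second after the job is handed in: Lamp module seated (plug at least 17.5 of 20 mm deep, within 4 mm of centre, upright, let go); the fingers alone hold the shutter handle still (over 2 N) with the pointer within 5 mm of the flag's middle, through the last second (all of step 1 and all of step 2 and linear speed of shutter_bar below 0.01 m/s and contact force between each of lamp_module, timer and shutter_bar below 0.5 N and contact force between the fingers and lamp_module below 0.5 N); the arm keeps its last pose, push and grip.
It fails at once if the flag is shifted by more than 4 mm (distance of mark from where it was at the start of the episode above 0.004 m).
It fails at once if the canister, the eyepiece or the timer is displaced by more than 3 cm (distance of any of canister, eyepiece, timer from where it was at the start of the episode above 0.03 m).
It also fails if it takes over 58 s, if anything falls off the work surface, if the arm or the gripper's body presses on something with over 40 N, if the wrist force passes 120 N, or if a joint passes its speed limit or range.

### The arm

A 7-joint arm with a two-finger parallel gripper is mounted at the origin on a cart in front of the work surface, level with it; the furniture and walls round the work are solid. World frame = base frame: x ahead of the robot, y to its left, z up, the work surface at z = 0. Lengths are in m, angles in rad, forces in N, time in s.
With the tool pointing down it reaches from about 0.425 to 0.925 m from the base axis. Payload 6.8 kg.
Tool frame: the origin (TCP) lies at the very end of the fingers, on their centre line; the grasp point (between the pads) lies 19 mm behind it; z points along the fingers, y is the line along which they close (so a half turn about z gives the same grasp; the last joint's range is limited). The gripper opens to 85 mm and grips with 20 to 120 N. Pads are 22 mm wide; open, the fingers measure 114 mm over their backs; the gripper's body (76 mm by 85 mm) begins 54 mm behind the grasp point. The pads swing forward as they close: fully open they stand 13 mm farther back than shut.
Start: joints at [-1.413, 0.477, 0.022, 1.555, -0.011, 1.109, -0.083], TCP at [0.177, 0.651, 0.231] pointing down, gripper open.
Joint ranges: [-2.96, 2.96], [-0.34, 2.1], [-1.41, 1.46], [0.24, 2.44], [-1.37, 4.51], [0.17, 1.92], [-2.96, 2.96]. Speed limits (rad/s): [2.39, 2.39, 3.14, 3.14, 3.14, 3.14, 3.14].

### API

Orientations are given as a unit quaternion [w, x, y, z].
In Python, from station import bot gives the robot as it stands. The module is installed in compiled form; this text tells all that it offers.
- The arm moves only by the shell command python3 -m jog 'ROWS' [OPENING] [FORCE]. ROWS is JSON, a list of rows, each a list of 4 numbers: the shift along the tool's x, y, z in cm, then the turn about the tool's z in rad. In form: [[x, y, z, spin], ...]. A call has 1 to 20 rows; each row is the pose to reach, as a shift and turn from the pose commanded when the call began, along the tool's axes at that moment; what a row does not reach only later rows make up. A row lasts 1/12 s, in which the tool goes at most 41.7 mm and 7.16 degrees, less where a joint would pass 70% of its speed; a pose out of reach is approached as far as the arm can. A call with a gripper value outside its range is refused whole. OPENING is the closure, from -1 (fully open) to 1 (shut), set as the call begins (- or left out, the last holds). The fingers move at their own pace and stop on an object; FORCE is the grip in N (left out, the last holds). Time passes only in rows, so rows that repeat a pose let the fingers close. It gives the time, the measured TCP pose, the force, the opening and the grip force at its end, in the units of the state.
- bot.get_obs(): the state, without advancing time (a new reading comes with each control period).
- bot.read_camera(name): name is "scene" or "side" or "wrist"; returns a dict with "pixels" (384x512x3 uint8, red, green, blue), "depth" (384x512 float32, m along the optical axis (not along the pixel's ray), 0 where there is no reading), "fovy" (degrees; the focal length in pixels is half the picture's height over the tangent of half this angle, whatever the lens; pixels are square), "cx", "cy" (the principal point, pixels), "pose" (4x4, takes a point from camera to world coordinates). Camera axes: x right, y down, z forward; pixel columns grow to the right and rows downward; lengths in m; the calibration is good to about 2 mm. A picture is of the moment at which its call begins.
- bot.hand_in(): hands the job in; it is judged then, once.
The state is a dict: "t": time; "q": joint angles; "joint_vel": joint speeds; "joint_torque": joint torques, N m; "eef_pos": TCP position; "tool_rot": TCP orientation; "contact_force": force on the tool from outside, world axes, zero at the start; "torque": the same for the moment, N m; "gripper_width": opening from 0.0 (shut) to 1.0 (fully open); "grasp_force": force on a finger pad.
Only numpy, scipy, OpenCV 4.12 (cv2) and the standard library are available. Lean on these libraries where they do the work, as an engineer would, in place of code of your own. Each camera call takes 0.05 s, during which the arm holds its last target. There are 200 camera calls.

## Working session

There is one attempt and no reset: what is moved stays moved. The work goes in short steps, Python scripts to look and compute and a shell command to move; the robot and the scene stay as the last step left them, time stands still between calls to the robot, and variables do not carry over. Pictures are saved under pics/ and viewed, at most 10 in all, crops included, and the job is handed in when it is done.

```bash
mkdir -p pics; cat > h.py <<'E'
import numpy as np, cv2
from station import bot
def cam(n):
    c=bot.read_camera(n); c["f"]=192/np.tan(np.radians(c["fovy"])/2); np.save(f"{n}.npy",c,allow_pickle=True); return c
def load(n): return np.load(f"{n}.npy",allow_pickle=True).item()
def ray(c,u,v,z):
    p=np.array(c["pose"]); d=p[:3,:3]@np.array([(u-c["cx"])/c["f"],(v-c["cy"])/c["f"],1]); o=p[:3,3]
    return o+d*(z-o[2])/d[2]
def cloud(c):
    p=np.array(c["pose"]); v,u=np.mgrid[:384,:512]; d=c["depth"]
    P=np.stack([(u-c["cx"])/c["f"]*d,(v-c["cy"])/c["f"]*d,d],-1)
    return P@p[:3,:3].T+p[:3,3]
def save(n,im,s=1):
    cv2.imwrite(f"pics/{n}.png",cv2.cvtColor(cv2.resize(im,None,fx=s,fy=s,interpolation=cv2.INTER_CUBIC),cv2.COLOR_RGB2BGR))
E
python3 - <<'E'
from h import *
o=bot.get_obs(); print({k:np.round(v,3).tolist() for k,v in o.items()})
ims=[]
for n in("scene","side","wrist"):
    c=cam(n); print(n,c["fovy"],c["cx"],c["cy"],np.round(c["pose"],3).tolist()); 
    save(n+"0",c["pixels"],1.5)
E
```

```text
{'t': 0.0, 'q': [-1.413, 0.478, 0.022, 1.556, -0.011, 1.109, -0.083], 'joint_vel': [-0.0, -0.0, 0.001, -0.002, 0.0, 0.0, 0.001], 'joint_torque': [0.0, -59.645, 1.608, -28.12, 0.012, 0.009, -0.0], 'eef_pos': [0.177, 0.651, 0.23], 'tool_rot': [-0.0, 0.132, 0.991, -0.001], 'contact_force': [-0.228, 0.425, 0.522], 'torque': [-0.005, 0.044, -0.091], 'grasp_force': 0.0, 'gripper_width': 1.001}
scene 43.66279732605992 256.83739491746525 190.30809397838215 [[0.431, -0.379, 0.819, -0.342], [-0.902, -0.183, 0.391, -0.604], [0.002, -0.907, -0.42, 0.538], [0.0, 0.0, 0.0, 1.0]]
side 51.11829795151247 251.67709820323083 185.76812161266938 [[0.999, 0.025, -0.026, 0.59], [0.036, -0.619, 0.784, -0.846], [0.003, -0.785, -0.62, 0.6], [0.0, 0.0, 0.0, 1.0]]
wrist 61.66631996744675 258.343592724967 190.24519589944438 [[0.262, 0.926, 0.271, 0.108], [0.965, -0.251, -0.075, 0.669], [-0.002, 0.281, -0.96, 0.374], [0.0, 0.0, 0.0, 1.0]]
```

View pics/scene0.png

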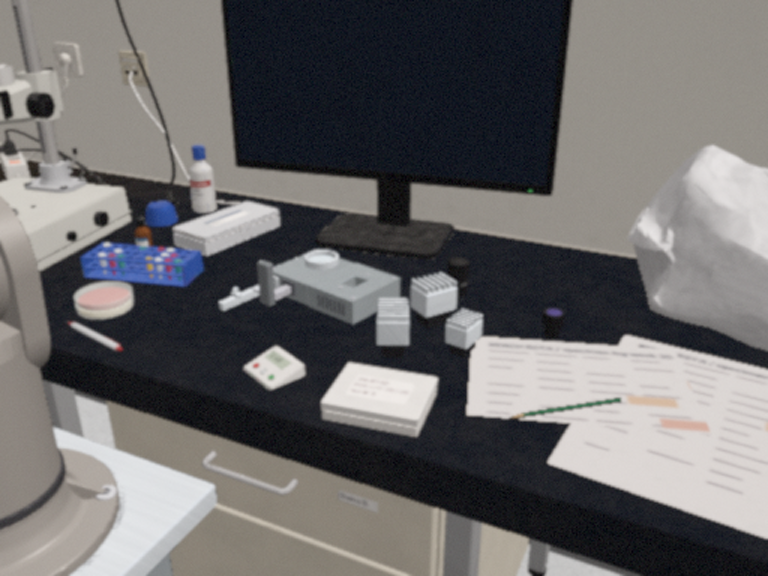

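View pics/side0.png

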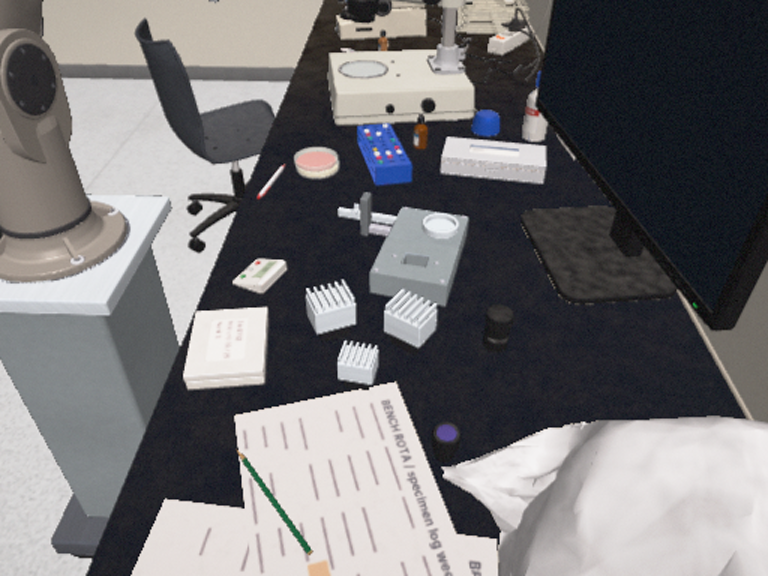

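The candidates for the lamp module (scene view at 1.5x / side view at 1.5x) are A at (393,320)/(331,306), B at (434,295)/(411,317) and C at (464,328)/(358,362). C looks smallest, so I'll measure all three and take a close crop. The box, handle and flag are at about (415,250), (366,215) and (350,212) in the side view.

```bash
python3 - <<'E'
from h import *
P={n:cloud(load(n)) for n in("scene","side")}
c=load("side"); d=c["depth"]
im=c["pixels"]; save("crop1",im[120:265,190:350],5)
S=P["side"]; R=np.concatenate([P[n][(load(n)["depth"]>0)] for n in P])
for nm,(u,v) in dict(A=(331,306),B=(411,317),C=(358,362)).items():
    p0=ray(c,u/1.5,v/1.5,0.04)
    for n in P:
        Q=P[n].reshape(-1,3); m=(np.linalg.norm(Q[:,:2]-p0[:2],axis=1)<.045)&(Q[:,2]>.028)&(Q[:,2]<.09)
        q=Q[m]; r=cv2.minAreaRect((q[:,:2]*1000).astype(np.float32)); print(nm,n,p0.round(3),m.sum(),np.round(r[0],1),np.round(r[1],1),round(r[2],1),q[:,2].max().round(4),np.percentile(q[:,2],95).round(4))
# box top
for n in P:
    Q=P[n].reshape(-1,3); p0=ray(c,415/1.5,245/1.5,.04); m=(np.linalg.norm(Q[:,:2]-p0[:2],axis=1)<.16)&(abs(Q[:,2]-.04)<.004)
    rgb=load(n)["pixels"].reshape(-1,3).astype(int); q=Q[m]; r=cv2.minAreaRect((q[:,:2]*1000).astype(np.float32)); print("box",n,p0,m.sum(),r)
E
```

```text
A scene [ 0.502 -0.202  0.04 ] 625 [ 500.1 -211.3] [62.6 44.1] 24.7 0.0762 0.0743
A side [ 0.502 -0.202  0.04 ] 833 [ 501.6 -215.7] [57.9 48.8] 26.3 0.0779 0.076
B scene [ 0.615 -0.221  0.04 ] 714 [ 610.7 -230.5] [50.5 60.5] 54.6 0.0753 0.0738
B side [ 0.615 -0.221  0.04 ] 914 [ 613.3 -234.4] [48.7 57.9] 55.7 0.0784 0.0758
C scene [ 0.547 -0.309  0.04 ] 428 [ 545.6 -306.4] [37.8 50.6] 77.4 0.0598 0.0576
C side [ 0.547 -0.309  0.04 ] 578 [ 546.7 -309.5] [38.9 44.8] 78.6 0.0609 0.0596
box scene [ 0.62315162 -0.04652174  0.04      ] 1351 ((632.7382202148438, -62.730010986328125), (178.02850341796875, 266.6781005859375), 9.048196792602539)
box side [ 0.62315162 -0.04652174  0.04      ] 2008 ((607.3679809570312, -31.457244873046875), (205.66513061523438, 175.3975372314453), 76.34549713134766)
```

View pics/crop1.png

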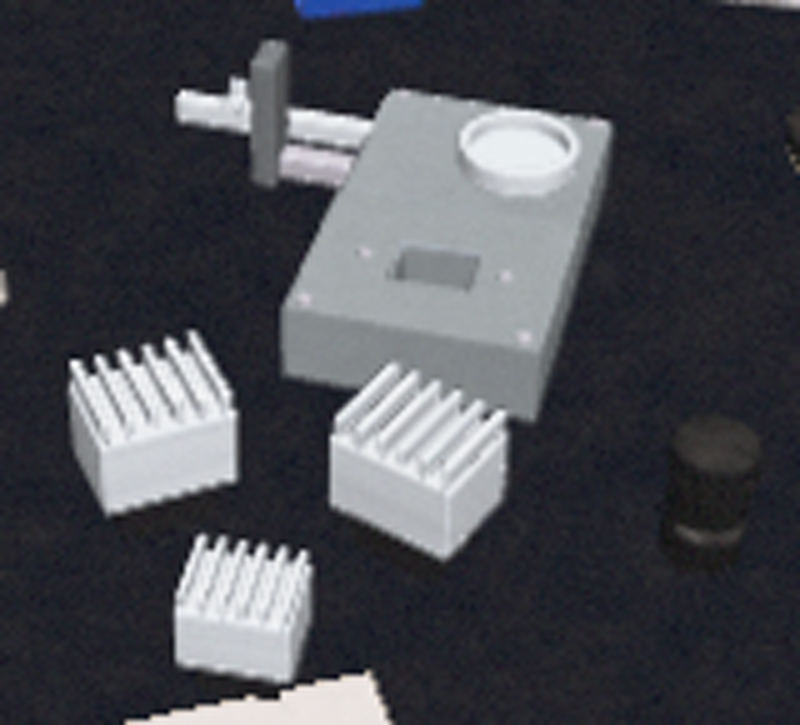

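The crop shows C at crop px (243,610), clearly the smallest, measuring 38x46 mm and 58 mm high. That matches the description, so C is the lamp module. The crop also shows the socket at (437,268), the handle at (268,110) and the flag tooth at (238,90).

```bash
cat >> h.py <<'E'
def box(n):
    "box yaw and centre from top-plane patch; depth cloud"
    c=load(n); P=cloud(c); seed=np.array([.62,-.045])
    m=((abs(P[...,2]-.04)<.006)&(np.linalg.norm(P[...,:2]-seed,axis=-1)<.17)&(c["depth"]>0)).astype(np.uint8)
    m=cv2.morphologyEx(m,cv2.MORPH_OPEN,np.ones((4,4)))
    k,l,st,_=cv2.connectedComponentsWithStats(m); i=1+st[1:,4].argmax(); m=(l==i)
    v,u=np.nonzero(m); q=np.array([ray(c,a,b,.04)[:2] for a,b in zip(u,v)])*1000
    return cv2.minAreaRect(q.astype(np.float32)),m
def go(x,y,z,yaw):
    "shift (tool cm) and spin to put TCP at world x,y,z with tool y axis at world angle yaw (deg)"
    from scipy.spatial.transform import Rotation as R
    o=bot.get_obs(); q=np.array(o["tool_rot"]); M=R.from_quat(q[[1,2,3,0]]).as_matrix()
    d=M.T@(np.array([x,y,z])-o["eef_pos"])*100
    a=np.degrees(np.arctan2(M[1,1],M[0,1])); s=(a-yaw+180)%360-180
    print("tcp",np.round(o["eef_pos"],4),"yaw",round(a,2),"row",np.round(d,2),"spin",round(np.radians(s),3),"| half turn",round(np.radians(s-np.sign(s)*180),3))
E
python3 - <<'E'
from h import *
for n in("scene","side"):
    r,m=box(n); print(n,m.sum(),r)
# manual corners of top (side crop px)
c=load("side")
for x,y in[(393,92),(610,122),(538,358),(283,308),(437,268)]: print(ray(c,190+x/5,120+y/5,.04).round(4))
go(.40,.35,.25,30); go(.547,-.309,.20,-12.5)
E
```

```text
scene 1372 ((623.2637329101562, -45.115447998046875), (205.7421112060547, 128.18251037597656), 76.3525390625)
side 1990 ((635.7273559570312, -45.38340759277344), (205.91305541992188, 120.98555755615234), 75.9004898071289)
[0.6033 0.0674 0.04  ]
[0.7158 0.0425 0.04  ]
[ 0.6681 -0.1533  0.04  ]
[ 0.5537 -0.1218  0.04  ]
[ 0.6243 -0.0883  0.04  ]
tcp [0.1772 0.6509 0.2305] yaw 74.77 row [-29.4  -23.18  -1.91] spin 0.781 | half turn -2.36
tcp [0.1772 0.6509 0.2305] yaw 74.77 row [-60.89 -82.9    3.18] spin 1.523 | half turn -1.618
```

```bash
python3 -m jog '[[-3.3,-2.6,-0.2,0.09],[-6.5,-5.2,-0.5,0.17],[-9.8,-7.7,-0.7,0.26],[-13,-10.3,-1,0.35],[-16.3,-12.9,-1.2,0.43],[-19.6,-15.5,-1.4,0.52],[-22.9,-18,-1.7,0.61],[-26.1,-20.6,-1.9,0.69],[-29.4,-23.2,-1.9,0.78],[-29.4,-23.2,-1.9,0.78],[-29.4,-23.2,-1.9,0.78]]' -1; python3 -c "
from h import *
go(.56,-.17,.28,-13)"
```

```text
t: 1.07
eef_pos: [0.4017, 0.3476, 0.2504]
tool_rot: [0.0, 0.502, 0.865, -0.0]
contact_force: [-0.1, 0.1, 1.0]
gripper_width: 1.001
grasp_force: 0.0
tcp [0.4017 0.3476 0.2504] yaw 29.76 row [-52.79 -11.95  -2.94] spin 0.746 | half turn -2.395
```

```bash
python3 -m jog '[[-3.5,-0.8,-0.2,0.05],[-7,-1.6,-0.4,0.1],[-10.6,-2.4,-0.6,0.15],[-14.1,-3.2,-0.8,0.2],[-17.6,-4,-1,0.25],[-21.1,-4.8,-1.2,0.3],[-24.6,-5.6,-1.4,0.35],[-28.2,-6.4,-1.6,0.4],[-31.7,-7.2,-1.8,0.45],[-35.2,-8,-2,0.5],[-38.7,-8.8,-2.2,0.55],[-42.2,-9.6,-2.4,0.6],[-45.8,-10.4,-2.6,0.65],[-49.3,-11.2,-2.8,0.7],[-52.8,-12,-2.9,0.75],[-52.8,-12,-2.9,0.75],[-52.8,-12,-2.9,0.75],[-52.8,-12,-2.9,0.75]]'; python3 -c "
from h import *
c=cam('wrist'); save('w1',c['pixels'],1.5); print(np.round(c['pose'],3).tolist())
go(.547,-.309,.2,-12.5)"
```

```text
t: 2.57
eef_pos: [0.5612, -0.1649, 0.2786]
tool_rot: [-0.001, 0.781, 0.624, -0.0]
contact_force: [-0.3, 0.3, 0.0]
gripper_width: 1.001
grasp_force: 0.0
[[0.976, -0.21, -0.063, 0.577], [-0.22, -0.937, -0.273, -0.096], [-0.002, 0.28, -0.96, 0.422], [0.0, 0.0, 0.0, 1.0]]
tcp [ 0.5612 -0.1643  0.2787] yaw -12.67 row [-14.43   1.8    7.85] spin -0.003 | half turn 3.139
```

View pics/w1.png

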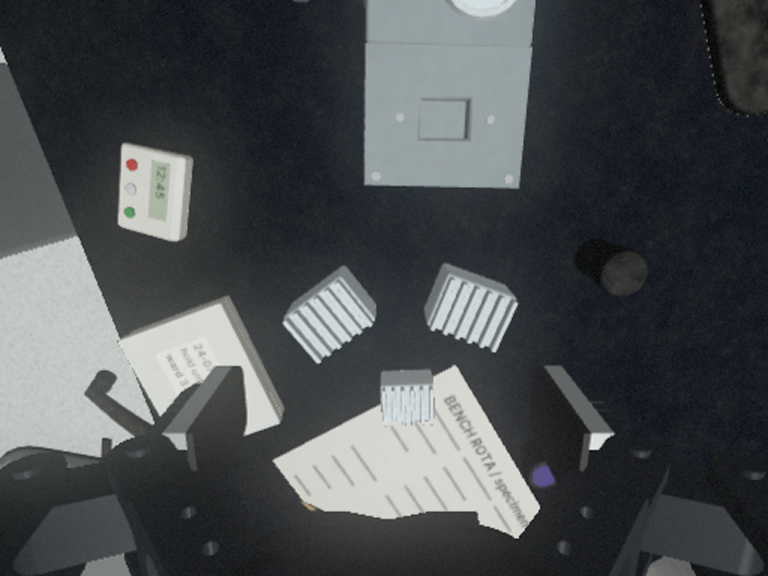

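The wrist view at 1.5x shows the socket at (444,119), the box's near edge at (365..519,187), lamp C at (407,398) and the two larger look-alikes at (330,313) and (470,308). Next I'll measure the socket and lamp precisely.

```bash
cat >> h.py <<'E'
def rect(c,m,z):
    cs,_=cv2.findContours(m.astype(np.uint8),cv2.RETR_EXTERNAL,cv2.CHAIN_APPROX_NONE); k=max(cs,key=cv2.contourArea)
    q=np.array([ray(c,u,v,z)[:2] for u,v in k[:,0]])*1000
    r=cv2.minAreaRect(q.astype(np.float32)); return np.round(r[0],1),np.round(r[1],1),round(r[2],2)
E
python3 - <<'E'
from h import *
c=load("wrist"); g=cv2.GaussianBlur(cv2.cvtColor(c["pixels"],cv2.COLOR_RGB2GRAY),(3,3),0).astype(int)
print(g[79,265:330]); print(g[50:105,296])
# box lower half (left/bottom/right edges)
y0,y1,x0,x1=40,140,225,370
m=np.zeros_like(g,bool); m[32:140,225:370]=g[32:140,225:370]>70
print("boxhalf",rect(c,m,.04))
E0=[];
for nm,pts in dict(bottom=[(u,None) for u in range(255,335,4)],left=[(None,v) for v in range(45,115,4)],right=[(None,v) for v in range(45,115,4)]).items():
    q=[]
    for u,v in pts:
        if nm=="bottom": v=100+np.nonzero(g[100:140,u]>70)[0].max()+.5
        elif nm=="left": u=225+np.nonzero(g[v,225:290]>70)[0].min()-.5
        else: u=325+np.nonzero(g[v,325:370]>70)[0].max()+.5
        q.append(ray(c,u,v,.04)[:2])
    q=np.array(q); l=cv2.fitLine(q.astype(np.float32),cv2.DIST_HUBER,0,.001,.001).ravel(); print(nm,np.degrees(np.arctan2(l[1],l[0])).round(2),l[2:].round(4))
hsv=c["pixels"]; m=np.zeros_like(g,bool); m[240:290,245:300]=g[240:290,245:300]>0
P=cloud(c); t=(P[...,2]>.045)&(P[...,2]<.07)&(np.linalg.norm(P[...,:2]-[.547,-.309],axis=-1)<.05)
print("lampfins",rect(c,t,.058),P[t][:,2].max()); t2=t&(P[...,2]>.053)
q=P[t2]; print(q.mean(0),cv2.minAreaRect((q[:,:2]*1000).astype(np.float32)))
E
```

```text
[181 185 184 177 167 161 159 159 159 159 159 159 158 155 152 154 157 158
 159 159 159 159 160 160 160 161 161 161 161 161 161 161 161 160 159 159
 159 159 159 159 159 159 159 158 140 108  92 103 124 143 155 159 159 160
 160 160 160 159 158 164 179 186 186 184 175]
[158 158 158 158 158 158 157 157 157 157 158 159 159 156 151 141 133 141
 155 160 161 161 161 160 160 160 160 160 160 161 161 160 160 160 160 159
 159 159 159 159 157 151 140 139 151 159 161 161 160 160 160 160 159 159
 159]
boxhalf (array([622.1, -88.4]), array([ 99.7, 122.4]), 76.49)
bottom -14.03 [ 0.6102 -0.1367]
left 76.47 [ 0.5609 -0.0788]
right 76.16 [ 0.6819 -0.1   ]
lampfins (array([ 546.4, -305.2]), array([42.6, 44.6]), 78.84) 0.0606188447767283
[ 0.54699731 -0.3078558   0.05819191] ((545.7630004882812, -308.7692565917969), (34.70243835449219, 42.28118896484375), 77.975830078125)
```

```bash
python3 - <<'E'
from h import *
c=load("wrist"); print(ray(c,295.9,78.7,.04))
o=np.array(bot.get_obs()["eef_pos"]); s=ray(c,295.9,78.7,.04)
# vertically above socket: cam xy -> socket, tilt accepted
cp=np.array(c["pose"])[:3,3]; t=o+s-cp; print(t)
D=np.array(c["pose"])[:3,2]; 
z=.19; camz=z+cp[2]-o[2]; a=s-D*(camz-.04)/(-D[2])  # optical axis through socket
b=.6*s[:2]+.4*a[:2]; go(*(b-cp[:2]+o[:2]),z,-13.8)
E
```

```text
[ 0.62168068 -0.08709242  0.04      ]
[ 0.60590909 -0.15493673 -0.10318708]
tcp [ 0.5612 -0.1643  0.2787] yaw -12.67 row [5.31 4.19 8.87] spin 0.02 | half turn -3.122
```

```bash
python3 -m jog '[[1.8,1.4,3,0.01],[3.5,2.8,5.9,0.02],[5.3,4.2,8.9,0.02],[5.3,4.2,8.9,0.02],[5.3,4.2,8.9,0.02],[5.3,4.2,8.9,0.02],[5.3,4.2,8.9,0.02]]'; python3 -c "
from h import *
c=cam('wrist'); save('w2',c['pixels'],1.5); print(np.round(c['pose'],3).tolist())
print(bot.get_obs()['joint_vel'])"
```

```text
t: 3.2
eef_pos: [0.6137, -0.1249, 0.1917]
tool_rot: [0.001, 0.788, 0.615, 0.001]
contact_force: [0.0, 0.3, 1.0]
gripper_width: 0.997
grasp_force: 0.0
[[0.97, -0.233, -0.066, 0.631], [-0.242, -0.931, -0.273, -0.057], [0.002, 0.281, -0.96, 0.335], [0.0, 0.0, 0.0, 1.0]]
[ 0.00588092 -0.00193759  0.00033143 -0.00080054 -0.00300165 -0.00211065
 -0.00057895]
```

View pics/w2.png

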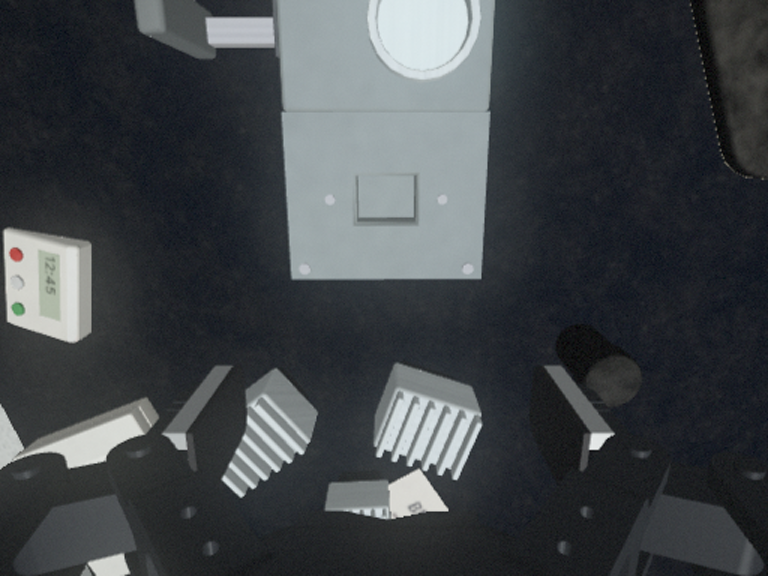

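The close view at 1.5x shows the socket mouth at x 354–418 and y 174–225, midway between its two screws at (330,200) and (442,200). The shutter bar is at (240,33).

```bash
python3 - <<'E'
from h import *
c=load("wrist"); g=cv2.cvtColor(c["pixels"],cv2.COLOR_RGB2GRAY)
roi=np.zeros_like(g); roi[105:190,195:325]=g[105:190,195:325]
bg=cv2.medianBlur(roi,21); 
k,l,st,ce=cv2.connectedComponentsWithStats(((roi.astype(int)-bg>12)&(roi>0)&(bg>100)).astype(np.uint8))
pts=[(ray(c,*ce[i],.04)[:2],ce[i].round(1),st[i,4]) for i in range(1,k) if 20<st[i,4]<120]
for p in pts: print(p)
d=cv2.Canny(g,25,60)[108:156,228:290]
v,u=np.nonzero(d); v=v+108;u=u+228
q=np.array([ray(c,a,b,.04)[:2] for a,b in zip(u,v)])*1000
print("canny outer",cv2.minAreaRect(q.astype(np.float32)),u.min(),u.max(),v.min(),v.max())
# lines of box
m=(g>70).astype(int)
for nm in("left","right","bottom"):
    Q=[]
    for k in range(0,70,3):
        if nm=="left": v=90+k; u=150+np.nonzero(m[v,150:240])[0].min()-.5
        elif nm=="right": v=90+k; u=300+np.nonzero(m[v,300:345])[0].max()+.5
        else: u=205+k*1.5; v=160+np.nonzero(m[160:200,int(u)])[0].max()+.5
        Q.append(ray(c,u,v,.04)[:2])
    L=cv2.fitLine(np.float32(Q),cv2.DIST_HUBER,0,.001,.001).ravel(); print(nm,np.degrees(np.arctan2(L[1],L[0])).round(2),L[2:])
E
```

```text
(array([ 0.58903958, -0.07927092]), array([219.4, 132.9]), np.int32(35))
(array([ 0.65527213, -0.0955185 ]), array([294.5, 132.6]), np.int32(31))
(array([ 0.56119115, -0.11714773]), array([202.1, 179.3]), np.int32(48))
(array([ 0.66220146, -0.14258075]), array([312.2, 179.5]), np.int32(51))
canny outer ((621.7748413085938, -87.33021545410156), (31.457271575927734, 41.206748962402344), 75.99102783203125) 234 279 115 150
left 76.08 [ 0.5647835  -0.06584278]
right 76.36 [ 0.6825635  -0.09523325]
bottom -14.03 [ 0.6067069  -0.13577396]
```

```bash
python3 -c "
from h import *
go(.538,-.346,.2,-12.5)"
```

```text
tcp [ 0.6137 -0.1251  0.1919] yaw -14.07 row [-23.27  -1.98  -0.83] spin -0.027 | half turn 3.114
```

```bash
python3 -m jog '[[-3.5,-0.3,-0.1,0],[-7,-0.6,-0.2,0],[-10.5,-0.9,-0.4,-0.01],[-14,-1.2,-0.5,-0.01],[-17.5,-1.5,-0.6,-0.02],[-21,-1.8,-0.7,-0.02],[-23.3,-2,-0.8,-0.03],[-23.3,-2,-0.8,-0.03],[-23.3,-2,-0.8,-0.03],[-23.3,-2,-0.8,-0.03]]'; python3 - <<'E'
from h import *
c=cam('wrist'); P=cloud(c)
t=(P[...,2]>.042)&(P[...,2]<.07)&(np.linalg.norm(P[...,:2]-[.547,-.309],axis=-1)<.045)
q=P[t]; print(P[t][:,2].max()); 
for z in(.042,.050,.054):
  q=P[t&(P[...,2]>z)]; print(z,len(q),cv2.minAreaRect((q[:,:2]*1000).astype(np.float32)))
v,u=np.nonzero(t); print(u.min(),u.max(),v.min(),v.max())
save('w3',c['pixels'][max(0,v.min()-30):v.max()+30,max(0,u.min()-40):u.max()+40],4)
print(max(0,v.min()-30),max(0,u.min()-40))
E
```

```text
t: 4.08
eef_pos: [0.538, -0.3453, 0.199]
tool_rot: [0.0, 0.779, 0.627, 0.001]
contact_force: [-0.1, 0.5, -0.7]
gripper_width: 1.007
grasp_force: 0.0
0.06047980348039678
0.042 2058 ((545.6567993164062, -309.0173034667969), (35.83332824707031, 46.10383987426758), 79.5845947265625)
0.05 1757 ((545.7077026367188, -308.96258544921875), (35.305118560791016, 45.556949615478516), 79.83956146240234)
0.054 844 ((545.5433349609375, -309.1686706542969), (34.18976593017578, 43.12014389038086), 79.56602478027344)
232 283 113 155
83 192
```

View pics/w3.png

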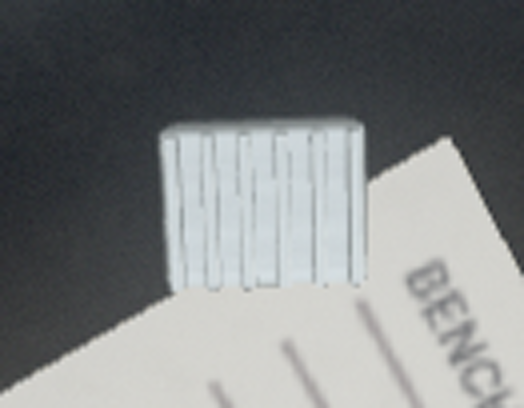

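The crop shows the lamp's finned top at crop px (165–365,125–290), partly on the paper. Next I'll descend and grip across its 46 mm side.

```bash
python3 -c "
from h import *
go(.5456,-.309,.1,-10.4);go(.5456,-.309,.024,-10.4)"
```

```text
tcp [ 0.5384 -0.3445  0.1988] yaw -12.24 row [ 3.61 -0.06  9.88] spin -0.032 | half turn 3.109
tcp [ 0.5384 -0.3445  0.1988] yaw -12.24 row [ 3.61 -0.07 17.48] spin -0.032 | half turn 3.109
```

```bash
python3 -m jog '[[1.2,0,3,-0.01],[2.4,-0.05,6,-0.02],[3.6,-0.1,9,-0.03],[3.6,-0.1,12,-0.03],[3.6,-0.1,14,-0.03],[3.6,-0.1,16,-0.03],[3.6,-0.1,17.5,-0.03],[3.6,-0.1,17.5,-0.03],[3.6,-0.1,17.5,-0.03],[3.6,-0.1,17.5,-0.03]]' -1; python3 -m jog '[[0,0,0,0],[0,0,0,0],[0,0,0,0],[0,0,0,0],[0,0,0,0],[0,0,0,0],[0,0,0,0],[0,0,0,0],[0,0,0,0],[0,0,0,0]]' 1 60
```

```text
t: 4.97
eef_pos: [0.5453, -0.3105, 0.0244]
tool_rot: [0.001, 0.769, 0.639, 0.0]
contact_force: [0.3, 0.3, 0.4]
gripper_width: 0.999
grasp_force: 0.0
t: 5.8
eef_pos: [0.545, -0.3108, 0.0244]
tool_rot: [0.001, 0.769, 0.639, 0.0]
contact_force: [-0.8, -0.4, 6.1]
gripper_width: 0.525
grasp_force: 61.9
```

```bash
python3 -m jog '[[0,0,-2,0],[0,0,-5,0],[0,0,-8,0],[0,0,-11,0],[0,0,-11,0],[0,0,-11,0]]'; python3 -c "
from h import *
go(.6214,-.0892,.13,-13.9)"
```

```text
t: 6.3
eef_pos: [0.5453, -0.3109, 0.1351]
tool_rot: [0.002, 0.769, 0.639, 0.001]
contact_force: [0.5, -0.8, -2.5]
gripper_width: 0.529
grasp_force: 61.8
tcp [ 0.5453 -0.3109  0.1351] yaw -10.6 row [23.19  3.4   0.51] spin 0.058 | half turn -3.084
```

```bash
python3 -m jog '[[3,0.4,0,0.01],[6,0.9,0,0.02],[9,1.3,0,0.03],[12,1.8,0,0.04],[15,2.2,0,0.05],[18,2.6,0.2,0.06],[21,3.1,0.3,0.06],[23.2,3.4,0.5,0.06],[23.2,3.4,2.5,0.06],[23.2,3.4,3.2,0.06],[23.2,3.4,3.2,0.06],[23.2,3.4,3.2,0.06]]'; python3 - <<'E'
from h import *
go(.6214,-.0892,.07,-13.9)
for n in("side","scene"):
    c=cam(n); P=cloud(c)
    t=(P[...,2]>.092)&(P[...,2]<.125)&(np.linalg.norm(P[...,:2]-[.621,-.089],axis=-1)<.05)
    v,u=np.nonzero(t); print(n,u.min(),u.max(),v.min(),v.max())
c=load("side");save('s4',c['pixels'][110:210,215:345],6)
c=cam("wrist")
E
```

```text
t: 7.3
eef_pos: [0.6191, -0.0899, 0.1003]
tool_rot: [-0.001, 0.789, 0.615, -0.001]
contact_force: [-0.8, -0.9, -0.1]
gripper_width: 0.523
grasp_force: 61.7
tcp [ 0.6191 -0.0899  0.1003] yaw -14.15 row [0.13 0.22 3.03] spin -0.004 | half turn 3.137
side 260 293 143 159
scene 224 247 154 171
```

View pics/s4.png

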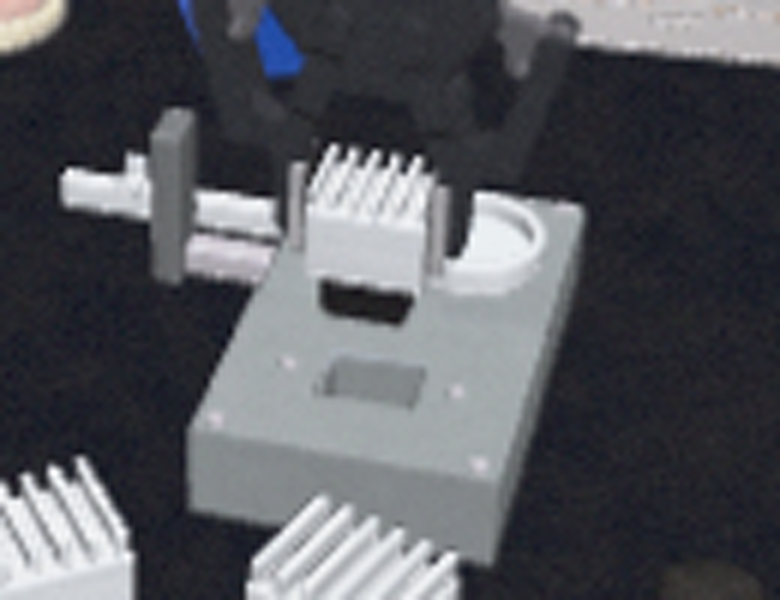

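The side crop shows the lamp held upright above the box, with the black plug at (365,302) and the socket at (373,383).

```bash
python3 - <<'E'
from h import *
c=load("side"); f=lambda x,y,z: ray(c,215+x/6-.5,110+y/6-.5,z)
a=f(308,280,.096);b=f(420,292,.096); print((a+b)/2+.018*np.array([.24,.971,0]), np.degrees(np.arctan2(*(b-a)[[1,0]])))
print(f(290,362,.04)/2+f(458,391,.04)/2)
E
python3 -m jog '[[0.1,0.2,1,0],[0.1,0.2,2,0],[0.1,0.2,3,0],[0.1,0.2,3.4,0],[0.1,0.2,3.7,0],[0.1,0.2,3.7,0],[0.1,0.2,3.7,0]]'; python3 -c "
from h import *
go(.6214,-.0892,.044,-13.9)"
```

```text
[ 0.62101411 -0.0851345   0.096     ] -8.516919370650198
[ 0.62282566 -0.08291008  0.04      ]
t: 8.03
eef_pos: [0.6226, -0.0882, 0.0642]
tool_rot: [-0.0, 0.788, 0.615, -0.0]
contact_force: [0.2, -0.3, -2.1]
gripper_width: 0.523
grasp_force: 61.7
tcp [ 0.6226 -0.0882  0.0642] yaw -14.05 row [-0.13 -0.09  2.02] spin -0.003 | half turn 3.139
```

```bash
python3 -m jog '[[0,-0.1,0,0],[0,-0.1,0.2,0],[0,-0.1,0.4,0],[0,-0.1,0.6,0],[0,-0.1,0.6,0]]'; python3 -c "
from h import *
go(.6214,-.0892,.044,-13.9)"
```

```text
t: 8.45
eef_pos: [0.6214, -0.0877, 0.0579]
tool_rot: [-0.0, 0.788, 0.615, -0.0]
contact_force: [0.3, -0.1, -0.8]
gripper_width: 0.527
grasp_force: 61.7
tcp [ 0.6214 -0.0877  0.0579] yaw -14.03 row [-0.15  0.03  1.39] spin -0.002 | half turn 3.139
```

Six millimetres in without contact, so I'm continuing.

```bash
python3 -m jog '[[0,0,0.2,0],[0,0,0.4,0],[0,0,0.6,0],[0,0,0.8,0],[0,0,1.0,0],[0,0,1.0,0]]';  python3 -m jog '[[0,0,0.2,0],[0,0,0.4,0],[0,0,0.5,0],[0,0,0.5,0],[0,0,0.5,0]]'
```

```text
t: 8.95
eef_pos: [0.6214, -0.0877, 0.0478]
tool_rot: [-0.0, 0.788, 0.615, -0.0]
contact_force: [-0.1, -0.8, -0.4]
gripper_width: 0.527
grasp_force: 61.7
t: 9.37
eef_pos: [0.6219, -0.0879, 0.0444]
tool_rot: [-0.0, 0.788, 0.615, 0.0]
contact_force: [-2.8, 0.9, 7.6]
gripper_width: 0.527
grasp_force: 62.8
```

```bash
python3 -m jog '[[0,0,0.1,0],[0,0,0.2,0],[0,0,0.2,0],[0,0,0.2,0]]';  python3 -m jog '[[0,0,-0.2,0],[0,0,-0.2,0],[0,0,-0.2,0],[0,0,-0.2,0],[0,0,-0.2,0],[0,0,-0.2,0]]' -1; python3 -m jog '[[0,0,-2,0],[0,0,-5,0],[0,0,-8,0],[0,0,-11,0],[0,0,-11,0]]'; python3 - <<'E'
from h import *
for n in("side","scene"):
    c=cam(n); P=cloud(c)
    t=(P[...,2]>.055)&(P[...,2]<.12)&(np.linalg.norm(P[...,:2]-[.622,-.087],axis=-1)<.04)
    q=P[t]; print(n,len(q),q[:,2].max(),np.percentile(q[:,2],97),cv2.minAreaRect((q[:,:2]*1000).astype(np.float32)))
    save(n+'5',c['pixels'][100:210,175:345] if n=="side" else c['pixels'][150:220,130:290],4.5)
E
```

```text
t: 9.7
eef_pos: [0.6218, -0.0879, 0.0443]
tool_rot: [-0.001, 0.788, 0.615, 0.001]
contact_force: [-9.2, 3.0, 26.3]
gripper_width: 0.526
grasp_force: 65.0
t: 10.2
eef_pos: [0.6215, -0.0878, 0.0429]
tool_rot: [-0.0, 0.788, 0.615, -0.0]
contact_force: [0.3, -0.4, 0.0]
gripper_width: 0.996
grasp_force: 0.0
t: 10.62
eef_pos: [0.6251, -0.0891, 0.159]
tool_rot: [0.003, 0.788, 0.615, 0.003]
contact_force: [1.0, -0.1, -0.4]
gripper_width: 1.001
grasp_force: 0.0
side 337 0.08177880639539847 0.07976170397777825 ((622.3380126953125, -86.45011901855469), (39.615421295166016, 45.765785217285156), 75.8037338256836)
scene 281 0.07947374223373543 0.07873644888874455 ((620.2263793945312, -84.24987030029297), (38.42973327636719, 48.889339447021484), 74.30448150634766)
```

View pics/side5.png

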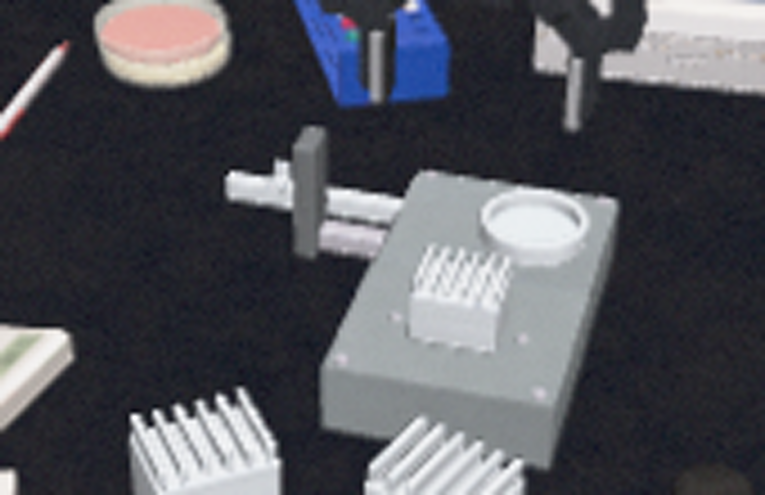

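The lamp is seated: its top is at about 79 mm against 78 mm nominal, and it is centred at about (0.622,-0.087). The side crop shows the handle at (310,190) and the flag tooth at (283,175).

```bash
python3 - <<'E'
from h import *
c=load("side"); f=lambda x,y,z: ray(c,175+x/4.5-.4,100+y/4.5-.4,z)
s=np.array([.622,-.0873]); ex=np.array([.9707,-.24]); ey=np.array([.24,.9707])
for nm,a in dict(handletopL=(305,130,.084),handletopR=(322,135,.084),flagtip=(283,165,.037),armend=(230,175,.024)).items():
    p=f(*a); print(nm,p.round(4),"box-rel",(p[:2]-s)@ex,(p[:2]-s)@ey)
h=s-.110*ex+.09*ey; p=h-.045*ey-.015*ex; go(*p,.21,-13.9)
E
```

```text
handletopL [0.5357 0.0406 0.084 ] box-rel -0.1144713850934945 0.10340762734916221
handletopR [0.5455 0.0355 0.084 ] box-rel -0.1037172757893463 0.10080134893246187
flagtip [0.5199 0.0797 0.037 ] box-rel -0.1391725136524723 0.13757647869300538
armend [0.487  0.0882 0.024 ] box-rel -0.1731283134478031 0.13792490429102888
tcp [ 0.6224 -0.0878  0.1543] yaw -14.03 row [  4.52 -12.55  -5.59] spin -0.002 | half turn 3.139
```

```bash
python3 -m jog '[[1,-2.5,-2,0],[2,-5,-4,0],[3,-7.5,-5,0],[4,-10,-5,0],[5,-12.5,-5,0],[5,-12.5,-5,0],[5,-12.5,-5,0],[5,-12.5,-5,0]]'; python3 - <<'E'
from h import *
c=cam('wrist'); save('w6',c['pixels'],1.5)
E
```

```text
t: 11.38
eef_pos: [0.5126, -0.009, 0.2027]
tool_rot: [0.0, 0.788, 0.616, -0.0]
contact_force: [-0.5, -0.4, -0.0]
gripper_width: 0.997
grasp_force: 0.0
```

View pics/w6.png

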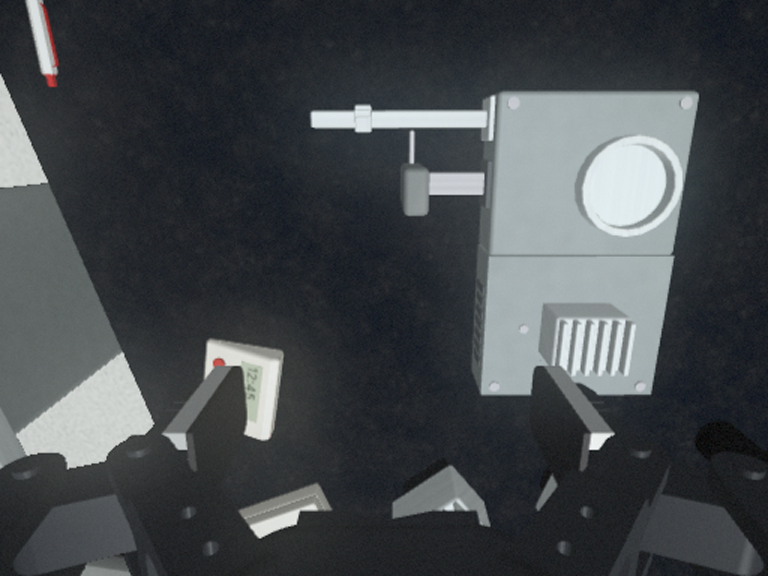

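The wrist view at 1.5x shows the pointer tip at (412,131), the flag at (363,118), the handle top around (416,198), the arm end at (311,119), and the lamp seated at (593,345).

```bash
cat > m.py <<'E'
from h import *
def meas(u0=(270,285,84,112),uf=(225,262,60,95)):
    c=load("wrist"); g=cv2.GaussianBlur(cv2.cvtColor(c["pixels"],cv2.COLOR_RGB2GRAY),(3,3),0).astype(float)
    return c,g
E
python3 - <<'E'
from h import *
c=load("wrist"); g=cv2.cvtColor(c["pixels"],cv2.COLOR_RGB2GRAY).astype(float)
s=np.array([.622,-.0873]); ex=np.array([.9707,-.24]); ey=np.array([.24,.9707])
B=lambda p:((p[:2]-s)@ex*1000).round(1).tolist()+[((p[:2]-s)@ey*1000).round(1).tolist()]
print(g[78,225:262].astype(int)); print(g[71,225:262].astype(int)); print(g[86,225:262].astype(int)); print(g[95,265:286].astype(int)); print(g[80:115,274].astype(int))
w=lambda v,a,b,t:[a+i for i in np.nonzero(g[v,a:b]>t)[0]]
pu=np.average(np.arange(268,283),weights=np.clip(g[95,268:283]-60,0,None)); print("pointer u",pu,"pos",ray(c,pu,88,.028),B(ray(c,pu,88,.028)))
for v in(70,71,86,87):
    q=w(v,230,256,100); 
    if q:
        u=(q[0]+q[-1])/2; print("flag row",v,q[0],q[-1],[B(ray(c,u,v,z)) for z in(.026,.037)])
P=cloud(c); t=(P[...,2]>.07)&(P[...,2]<.095)&(np.linalg.norm(P[...,:2]-[.54,.04],axis=-1)<.05)
v,u=np.nonzero(t); q=P[t]; r=cv2.minAreaRect((q[:,:2]*1000).astype(np.float32)); print("handle",u.min(),u.max(),v.min(),v.max(),r,B(np.array(r[0])/1000),np.percentile(q[:,2],90))
t=(P[...,2]>.029)&(P[...,2]<.05)&(np.linalg.norm(P[...,:2]-ray(c,242,79,.03)[:2],axis=-1)<.025); q=P[t]; print("flag cloud",len(q),q.mean(0) if len(q) else 0,B(q.mean(0)), q[:,2].max())
E
```

```text
[228 228 228 229 228 228 227 229 228 228 224 194 199 216 215 215 217 215
 217 214 216 223 201 227 228 228 227 227 228 227 227 228 226 227 226 227
 227]
[ 51  52  57  54  53  53  54  52  50  51  54 124 220 225 225 226 227 227
 227 225 224 219 130  54  52  52  54  52  53  51  53  51  53  51  55  54
  57]
[ 52  55  49  53  49  50  52  54  52  50  49 115 208 226 225 226 226 226
 226 224 223 219 161  56  54  53  54  55  53  56  54  52  57  55  55  58
  53]
[ 53  56  55  57  55  57  58  80 156 212 196 104  61  60  60  58  58  59
  57  60  58]
[224 225 226 225 211 103  88 168 215 211 210 209 211 211 211 212 211 212
 212 211 211 207 206 207 206 206 207 208 194 111  85  86 101 117 132]Traceback (most recent call last):
  File "<stdin>", line 7, in <module>
  File "<stdin>", line 4, in <lambda>
TypeError: unsupported operand type(s) for +: 'float' and 'list'
```

```bash
python3 - <<'E'
from h import *
c=load("wrist")
s=np.array([.622,-.0873]); ex=np.array([.9707,-.24]); ey=np.array([.24,.9707])
B=lambda p:(np.array([(p[:2]-s)@ex,(p[:2]-s)@ey])*1000).round(1)
for z in(.028,):
  for v in(87,95,105): print("ptr",B(ray(c,274.3,v,z)),ray(c,274.3,v,z).round(4))
for z in(.024,.030,.037): print("flag",z,[B(ray(c,241.6,v,z)) for v in(71,87)])
P=cloud(c); t=(P[...,2]>.07)&(P[...,2]<.095)&(np.linalg.norm(P[...,:2]-[.54,.04],axis=-1)<.05)
q=P[t]; r=cv2.minAreaRect((q[:,:2]*1000).astype(np.float32)); print("handle",r,B(np.array(r[0])/1000),np.percentile(q[:,2],90))
t=(P[...,2]>.029)&(P[...,2]<.05)&(np.linalg.norm(P[...,:2]-ray(c,242,79,.03)[:2],axis=-1)<.025); q=P[t]; print("flag cloud",len(q),B(q.mean(0)), q[:,2].max())
h=ray(c,274.3,87,.028)[:2]-.033*ey; print("handle from ptr",h,B(h)); go(*h,.05,-13.9)
E
```

```text
ptr [-109.8  128. ] [0.5461 0.0633 0.028 ]
ptr [-109.7  120.8] [0.5445 0.0563 0.028 ]
ptr [-109.6  111.6] [0.5424 0.0474 0.028 ]
flag 0.024 [array([-140.6,  142.5]), array([-140.8,  128.1])]
flag 0.03 [array([-140.3,  142.1]), array([-140.5,  128. ])]
flag 0.037 [array([-139.9,  141.6]), array([-140.1,  127.8])]
handle ((538.4429931640625, 31.84130859375), (25.345754623413086, 13.796895980834961), 75.12380981445312) [-109.7   95.6] 0.0853418889522518
flag cloud 186 [-140.2  135.3] 0.03899978036589852
handle from ptr [0.53818021 0.03129551] [-109.8   95. ]
tcp [ 0.513  -0.0095  0.2029] yaw -14.06 row [ 4.59  1.45 15.28] spin -0.003 | half turn 3.139
```

```bash
python3 -m jog '[[1.5,0.5,3,0],[3,1,6,0],[4.6,1.5,9,0],[4.6,1.5,11,0],[4.6,1.5,13,0],[4.6,1.5,14.5,0],[4.6,1.5,15.3,0],[4.6,1.5,15.3,0],[4.6,1.5,15.3,0]]' -1; python3 -m jog '[[0,0,0,0],[0,0,0,0],[0,0,0,0],[0,0,0,0],[0,0,0,0],[0,0,0,0],[0,0,0,0],[0,0,0,0],[0,0,0,0],[0,0,0,0],[0,0,0,0],[0,0,0,0]]' 1 80; python3 -c "
from h import *
o=np.array(bot.get_obs()['eef_pos'])-.0305*np.array([.9707,-.24,0]); go(*o,-13.9)"
```

```text
t: 12.18
eef_pos: [0.5387, 0.0311, 0.0501]
tool_rot: [0.0, 0.789, 0.615, -0.0]
contact_force: [0.3, 0.3, 0.2]
gripper_width: 0.997
grasp_force: 0.0
t: 13.18
eef_pos: [0.5385, 0.0322, 0.0508]
tool_rot: [-0.0, 0.788, 0.615, 0.0]
contact_force: [-1.6, 0.2, 6.1]
gripper_width: 0.151
grasp_force: 78.1
tcp [0.5385 0.0322 0.0508] yaw -14.03 row [-0.01 -3.05 -0.  ] spin -0.002 | half turn 3.139
```

```bash
python3 -m jog '[[0,-0.3,0,0],[0,-0.7,0,0],[0,-1.1,0,0],[0,-1.5,0,0],[0,-1.9,0,0],[0,-2.3,0,0],[0,-2.7,0,0],[0,-3,0,0],[0,-3.05,0,0],[0,-3.05,0,0],[0,-3.05,0,0]]'; python3 - <<'E'
from h import *
for n in("wrist","side"):
    c=cam(n); save(n+'7',c['pixels'][20:220,170:512] if n=="wrist" else c['pixels'][100:210,175:345],2.2 if n=="wrist" else 4.5)
    s=np.array([.622,-.0873]); ex=np.array([.9707,-.24]); ey=np.array([.24,.9707])
    P=cloud(c); t=(P[...,2]>.055)&(P[...,2]<.12)&(np.linalg.norm(P[...,:2]-s,axis=-1)<.035)
    if t.sum(): print(n,"lamp top",np.percentile(P[t][:,2],97))
E
```

```text
t: 14.1
eef_pos: [0.5098, 0.0393, 0.0508]
tool_rot: [0.001, 0.788, 0.615, 0.001]
contact_force: [6.3, -1.3, 0.6]
gripper_width: 0.15
grasp_force: 78.4
side lamp top 0.0800501340726948
```

View pics/wrist7.png

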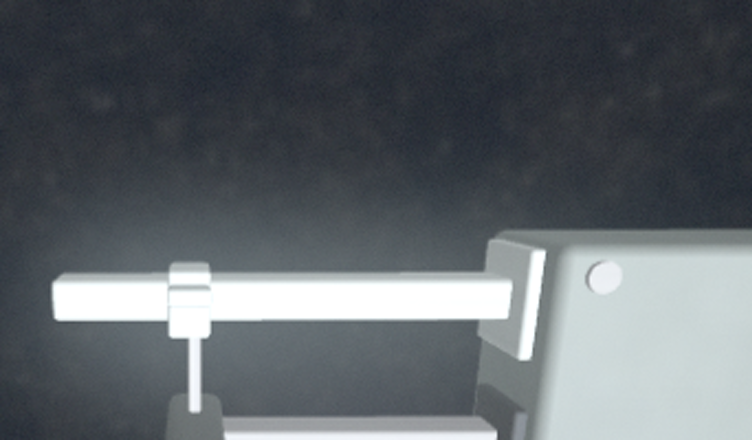

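The view shows the pointer at crop x 195, inside the flag's span of 168–211 and about 1 mm short of the middle. I'll trim that and let it settle.

```bash
python3 -m jog '[[0,-0.05,0,0],[0,-0.1,0,0],[0,-0.1,0,0],[0,-0.1,0,0],[0,-0.1,0,0],[0,-0.1,0,0],[0,-0.1,0,0],[0,-0.1,0,0],[0,-0.1,0,0],[0,-0.1,0,0]]'; python3 -c "
from h import *
print(np.abs(bot.get_obs()['joint_vel']).max()); print(bot.hand_in())"
```

```text
t: 15.03
eef_pos: [0.509, 0.0395, 0.0508]
tool_rot: [0.001, 0.788, 0.615, 0.001]
contact_force: [6.0, -1.1, 1.8]
gripper_width: 0.15
grasp_force: 78.4
0.0017496904461031598
the job is handed in; nothing more can be done
None
```

The job is handed in at about 15 s: the lamp module is seated, and the gripper is still holding the shutter handle with its pointer at the flag; the hand-in returned no verdict.

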